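# Shift the tube shaker into its blue gear

### The job

The gear lever of the tube shaker stands in its park slot. With your fingertips push it out of park, along the cross channel of the gate and fully home to the end of the slot marked by the blue tile, without putting it into any other coloured slot on the way. Only push it, never take it between the fingers, and leave the jar, the bottle and the beaker where they stand.

Things in the scene. Friction and masses are not known exactly. Their poses are not given: they have to be found in the camera images.
- shaker: Tube shaker: fixed white case on a green foot, green gate plate on top. Origin on the bench under the gate's centre; x points away from the robot along the slots, y left along the cross channel, z up. Case x +-110, y -150 to 210 mm, top at 112 mm. Gate plate x +-66, y +-52 mm, top at 120 mm. At the left (y 135 to 205 mm) a tray of capped tubes rises to 162 mm.
- gate_center (a point): Centre of the gate, on the plate's top; axes as the shaker's. The solid gate guides a 9 mm stem. Cross channel: along y, 14 mm wide, y +-31.5 mm. At y = +25 and -25 mm a 13 mm wide slot crosses it, with ends at x = +31.5 and -31.5 mm: four coloured slots. At y = 0 only a near slot (to x = -31.5 mm): park, where the lever starts.
- lever_grip (a point): On the lever's axis, mid-height of its black round grip (24 mm across, from 28 mm below to 28 mm above this point). 150 mm above the pivot, which is 20 mm above the bench under the gate's centre. The grip moves 1.5 times as far as the stem in the gate: 36 to 40 mm in x and in y when home. About 2 N moves it; it stays where left, and cannot be lifted. Axes tilt with it.
- lever_stem (a point): On the lever's axis 100 mm from the pivot, where the steel stem passes the gate plate. Home at the end of a slot it is about 26 mm from the gate's centre along x and 25 mm along y, some 24 mm short of the tile's centre.
- lever (a joint): Fore-and-aft tilt of the lever in rad: 0 upright (in the cross channel), positive tilts away from the robot along the shaker's +x, negative towards it; about +-0.26 at the slots' ends. Starts negative, in the park slot.
- gimbal (a joint): Sideways tilt of the lever in rad: 0 in the middle (park), positive to the shaker's +y (left); about +-0.24 in the coloured slots.
- tile_blue: Blue tile, 20 x 20 x 3 mm, fixed flat on the gate plate beyond the end of the slot to be chosen. Origin under its centre, at x = +50 or -50 mm, y = +25 or -25 mm in the shaker's frame. The four tiles change places from run to run.
- tile_red: Red tile like the blue one, at another slot's end (a wrong one).
- tile_yellow: Yellow tile like the blue one, at another slot's end (a wrong one).
- tile_white: White tile like the blue one, at another slot's end (a wrong one).
- jar: Bystander: small amber jar with white cap, 28 mm across, 42 mm high, loose on the right end of the shaker's top. Origin under its centre.
- reagent: Bystander: amber bottle with blue cap, 54 mm across, 110 mm high, loose on the bench to the right of the shaker. Origin under its centre.
- beaker: Bystander: white beaker, 66 mm across, 80 mm high, loose on the bench on the robot's side of the shaker. Origin under its centre.

How it is judged (in metres and radians):
At the end, for the whole second after the job is handed in: The lever rests fully home in the slot with the blue tile (stem within 28.5 mm of the tile's centre, that is within about 4 mm of the slot's end), still, and jar, bottle and beaker stand upright within 20 mm of where they were (horizontal distance between lever_stem and tile_blue below 0.0285 m and velocity of joint lever between -0.05 and 0.05 rad/s and velocity of joint gimbal between -0.05 and 0.05 rad/s and distance of each of jar, reagent, beaker from where it was at the start of the episode below 0.02 m and angle between each of jar, reagent, beaker's own z axis and vertical below 0.2 rad); the robot touches nothing.
It fails at once if the lever goes most of the way (stem over 20 mm from the cross line) into the slot of the red, yellow or white tile (horizontal distance between lever_stem and tile_red below 0.03 m or horizontal distance between lever_stem and tile_yellow below 0.03 m or horizontal distance between lever_stem and tile_white below 0.03 m).
It fails at once if the lever is taken between the fingers (x of the grasp point in the frame of lever_grip between -0.009 and 0.009 m and y of the grasp point in the frame of lever_grip between -0.009 and 0.009 m and z of the grasp point in the frame of lever_grip below 0.024 m).
It fails at once if the jar is pushed away, lifted or tipped (distance of jar from where it was at the start of the episode above 0.02 m or angle between jar's own z axis and vertical above 0.4 rad).
It fails at once if the bottle is pushed away, lifted or tipped (distance of reagent from where it was at the start of the episode above 0.02 m or angle between reagent's own z axis and vertical above 0.4 rad).
It fails at once if the beaker is pushed away, lifted or tipped (distance of beaker from where it was at the start of the episode above 0.02 m or angle between beaker's own z axis and vertical above 0.4 rad).
It also fails if it takes over 48 s, if anything falls off the work surface, if the arm or the gripper's body presses on something with over 40 N, if the wrist force passes 120 N, or if a joint passes its speed limit or range.

### The arm

A 7-joint arm with a two-finger parallel gripper is mounted at the origin on the work surface. World frame = base frame: x ahead of the robot, y to its left, z up, the work surface at z = 0. Lengths are in m, angles in degrees, forces in N, time in s.
With the tool pointing down it reaches from about 0.375 to 0.925 m from the base axis. Payload 3.1 kg.
Tool frame: the origin (TCP) lies midway between the tips of the shut fingers; the grasp point (between the pads) lies 19 mm behind it (env.grasp_offset is the distance from the TCP to the grasp point, in m); z points along the fingers, y is the direction in which the jaws open and shut (so a half turn about z gives the same grasp; the last joint's range is limited). The gripper opens to 85 mm and grips with 20 to 120 N. Pads are 22 mm wide; open, the fingers measure 114 mm over their backs; the gripper's body (76 mm by 85 mm) begins 54 mm behind the grasp point. The pads swing forward as they close: fully open they stand 13 mm farther back than shut.
Start: joints at [-82.265, 21.939, 2.515, 91.553, -1.026, 66.532, -2.859], TCP at [0.15, 0.632, 0.231] pointing down, gripper open.
Joint ranges: [-149.38, 149.38], [-23.57, 123.04], [-84.95, 90], [0, 143.3], [-89.99, 269.99], [3.08, 112.72], [-163.45, 163.45]. Speed limits (degrees/s): [159.86, 159.86, 180, 180, 180, 180, 180].

### API

Orientations are given as a 3x3 rotation matrix whose columns are the frame's x, y, z axes.
In Python, from bench import monitor, viewer, env gives the robot as it stands.
- The arm moves only by the tool carry_out, never from a script. Its argument "rows" is a list of rows, each a list of 2 entries, a list of its own where there are three numbers: the shift along the tool's x, y, z in cm, then the turn, a rotation vector about the tool's x, y, z in degrees. In form: [[[x, y, z], [rx, ry, rz]], ...]. A call has 1 to 20 rows; each row is the pose to reach, as a shift and turn from the pose commanded when the call began, along the tool's axes at that moment; what a row does not reach only later rows make up. A row lasts 1/8 s, in which the tool goes at most 62.5 mm and 10.7 degrees, less where a joint would pass 70% of its speed; a pose out of reach is approached as far as the arm can. A call with a gripper value outside its range is refused whole. "grip" is the closure, from -1 (fully open) to 1 (shut), so that 0 is half open, set as the call begins (left out, the last holds). The fingers move at their own pace and stop on an object; "force" is the grip in N (left out, the last holds). Time passes only in rows, so rows that repeat a pose let the fingers close. It gives the time, the measured TCP pose, the force and the opening at its end, in the units of the state.
- monitor.get_obs(): the state, without advancing time (a new reading comes with each control period).
- viewer.read_camera(name): name is "scene" or "side" or "wrist"; returns the picture (480x640x3 uint8, red, green, blue); there is no depth.
- viewer.camera_params(name): a dict with "mtx" (3x3 intrinsics, pixels), "rvec" (rotation vector, rad) and "tvec" (3), from world to camera coordinates, as OpenCV has them. Camera axes: x right, y down, z forward; pixel columns grow to the right and rows downward; lengths in m; the calibration is good to about 2 mm. The wrist camera is an equidistant fisheye: a pixel r from the principal point sees the ray r / f radians off the axis. A picture is of the moment at which its call begins: read the wrist's pose just before it. camera_params takes no time and is no camera call; for the wrist camera it gives the pose at the moment of the call.
- env.finish_job(): hands the job in, once; it reports no verdict.
The state is a dict: "t": time; "joint_positions": joint angles; "joint_vel": joint speeds; "tau": joint torques, N m; "tool_pos": TCP position; "orientation": TCP orientation; "wrist_force": force on the tool from outside, world axes, zero at the start; "wrist_torque": the same for the moment, N m; "grip_width": finger opening in m.
Only numpy, scipy, OpenCV 4.12 (cv2) and the standard library are available. Lean on these libraries where they do the work, as an engineer would, in place of code of your own. Each camera call takes 0.05 s, during which the arm holds its last target. There are 200 camera calls.

## Working session

There is one attempt and no reset: what is moved stays moved. The work goes in short steps, Python scripts to look and compute and a tool call to move; the robot and the scene stay as the last step left them, time stands still between calls to the robot, and variables do not carry over. Pictures are saved under pics/ and viewed, about 8 in all and at most 12, crops included, and the job is handed in when it is done.

Besides the shell and the picture viewer there is one more tool, called after "Request:" by a JSON object that holds its "api" and its "payload". carry_out: Moves the arm, as the interface text tells. Its arguments: {"type":"object","properties":{"rows":{"type":"array","items":{"type":"array"}},"grip":{"type":"number"},"force":{"type":"number"}},"required":["rows"]}

```bash
mkdir -p pics; python3 - <<'E'
from bench import monitor, viewer, env
import cv2,numpy as np
for n in("scene","side"):
    cv2.imwrite(f"pics/{n}0.png",viewer.read_camera(n)[:,:,::-1])
    p=viewer.camera_params(n);print(n,p['mtx'].round(1).tolist(),p['rvec'],p['tvec'])
o=monitor.get_obs();print(o['t'],o['tool_pos'],np.array(o['orientation']).round(3).tolist(),o['grip_width'],env.grasp_offset)
E
```

```text
scene [[554.6, 0.0, 321.4], [0.0, 554.6, 228.0], [0.0, 0.0, 1.0]] [ 0.94926542  2.51589424 -1.04555876] [ 0.43479389 -0.11299871  1.18810344]
side [[446.8, 0.0, 319.6], [0.0, 446.8, 240.5], [0.0, 0.0, 1.0]] [ 2.1516749  -0.08514389  0.0681915 ] [-0.5129085   0.10574022  0.81244654]
0.1 [0.14978493 0.63161658 0.23000451] [[-0.973, 0.231, -0.0], [0.231, 0.973, -0.002], [-0.0, -0.002, -1.0]] 0.08541342837911432 0.0187
```

View pics/scene0.png

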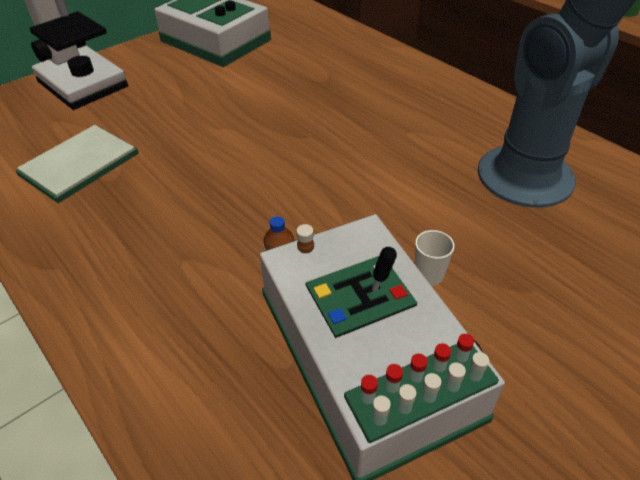

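View pics/side0.png

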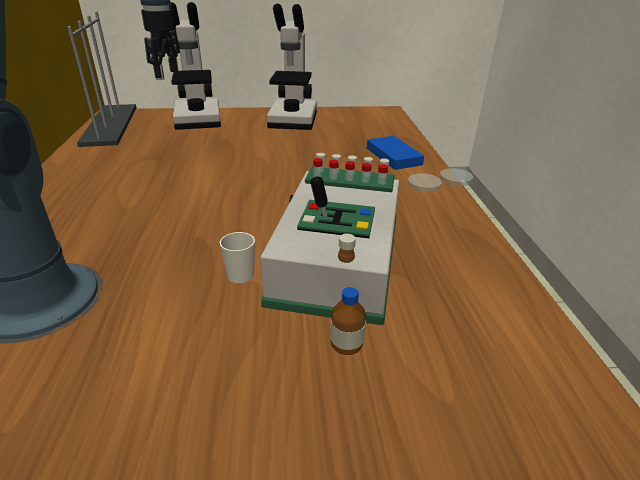

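Scene: blue tile at about (338,316), yellow (322,290), red (399,292), and the lever grip around (385,264). Blue is therefore the far, left slot. I'll enlarge both views for precise points.

```bash
python3 - <<'E'
import cv2,numpy as np
a=cv2.resize(cv2.imread("pics/scene0.png")[230:350,295:435],None,fx=5,fy=5,interpolation=cv2.INTER_CUBIC)[:600]
b=cv2.resize(cv2.imread("pics/side0.png")[170:245,290:390],None,fx=8,fy=8,interpolation=cv2.INTER_CUBIC)
cv2.imwrite("pics/sc1.png",a);cv2.imwrite("pics/si1.png",b)
E
```

```text
(no output)
```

View pics/sc1.png

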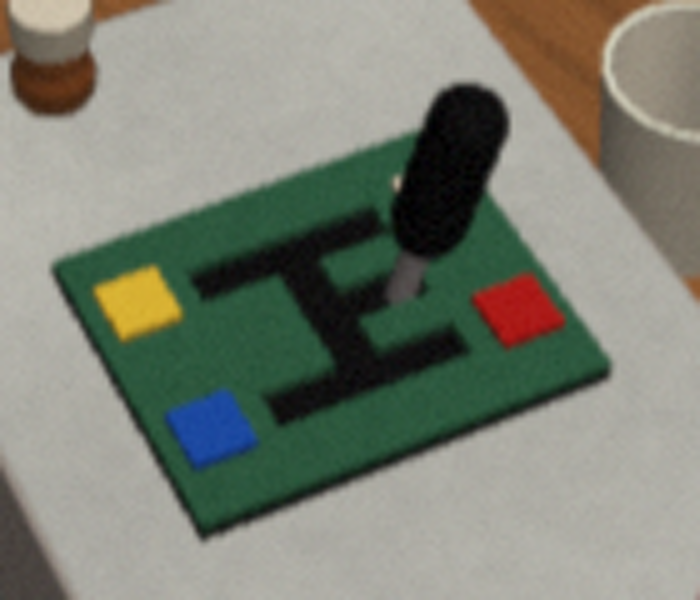

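View pics/si1.png

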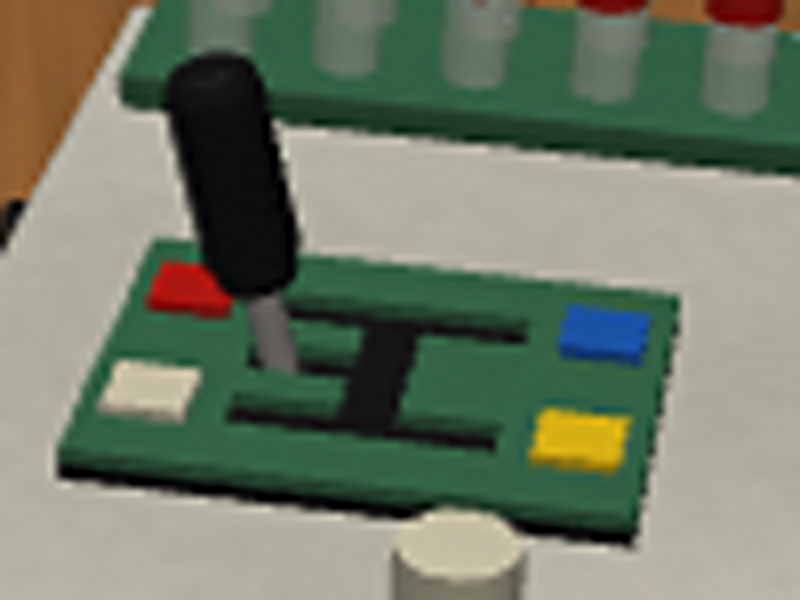

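Scene crop (×5): plate corners at (55,265), (205,530) and (610,368). Tile centres are yellow (138,301), blue (211,426), red (519,308), and mid-grip is about (448,178). Side crop (×8): blue (605,333), yellow (580,438), white (150,390), mid-grip about (235,175).

```bash
cat >h.py <<'E'
from bench import monitor, viewer, env
import cv2,numpy as np
from scipy.optimize import least_squares
C={n:viewer.camera_params(n) for n in("scene","side")}
def proj(n,P): 
    c=C[n];return cv2.projectPoints(np.array(P,float).reshape(-1,1,3),c['rvec'],c['tvec'],c['mtx'],None)[0][:,0]
def S(x,y,z,p):
    c,s=np.cos(p[2]),np.sin(p[2]);return [p[0]+c*x-s*y,p[1]+s*x+c*y,z]
def full(n,uv): return (np.array(uv)+.5)/(5 if n=="scene" else 8)-.5+np.array([295,230] if n=="scene" else [290,170])
def tri(uv): # dict name->pixel
    return least_squares(lambda P:np.concatenate([proj(n,P)[0]-u for n,u in uv.items()]),[.5,.2,.17])
E
python3 - <<'E'
from h import *
T=.123
D={"scene":[((.066,-.052,.12),(55,265)),((.066,.052,.12),(205,530)),((-.066,.052,.12),(610,368)),((.05,-.025,T),(138,301)),((.05,.025,T),(211,426)),((-.05,.025,T),(519,308))],
"side":[((.05,.025,T),(605,333)),((.05,-.025,T),(580,438)),((-.05,-.025,T),(150,390)),((.066,.052,.12),(680,297)),((-.066,.052,.12),(155,241)),((-.066,-.052,.12),(60,462))]}
def fit(names):
    f=lambda p:np.concatenate([(proj(n,[S(*m,p) for m,_ in D[n]])-full(n,[u for _,u in D[n]])).ravel() for n in names])
    return least_squares(f,[.5,.2,0])
for k in (["scene"],["side"],["scene","side"]):
    r=fit(k);print(k,r.x[:2].round(4),np.degrees(r.x[2]).round(2),"rms",np.sqrt(np.mean(r.fun**2)).round(2))
p=r.x
g=tri({"scene":full("scene",(448,178)),"side":full("side",(235,175))})
print("grip",g.x.round(4),np.abs(g.fun).max().round(2),"pred",np.round(S(-.039,0,.165,p),4))
# jar base, jar in scene full px (305,250), beaker base, bottle
E
```

```text
['scene'] [0.5511 0.0606] -16.46 rms 0.44
['side'] [0.5515 0.0584] -15.63 rms 0.32
['scene', 'side'] [0.5513 0.0602] -16.14 rms 0.5
grip [0.5175 0.0729 0.1656] 0.02 pred [0.5138 0.071  0.165 ]
```

Request:
{"api": "carry_out", "payload": {"rows": [[[-3,-3,0],[0,0,1]],[[-6,-6.3,0],[0,0,2.8]],[[-9,-9.5,0],[0,0,2.8]],[[-12,-12.6,0],[0,0,2.8]],[[-15,-15.8,0],[0,0,2.8]],[[-18,-19,0],[0,0,2.8]],[[-21,-22,0],[0,0,2.8]],[[-24,-25,0],[0,0,2.8]],[[-27,-28.3,0],[0,0,2.8]],[[-30,-31.5,0],[0,0,2.8]],[[-33,-34.6,0],[0,0,2.8]],[[-36,-37.8,0],[0,0,2.8]],[[-39,-41,0],[0,0,2.8]],[[-42,-44,0],[0,0,2.8]],[[-43.8,-45.9,0],[0,0,2.8]],[[-43.8,-45.9,0],[0,0,2.8]],[[-43.8,-45.9,0],[0,0,2.8]],[[-43.8,-45.9,0],[0,0,2.8]]], "grip": 1}}

```text
t: 2.35
tool_pos: [0.4695, 0.0864, 0.231]
orientation: [[-0.961, 0.275, -0.001], [0.275, 0.961, 0.0], [0.001, 0.0, -1.0]]
wrist_force: [0.5, 0.4, 0.2]
grip_width: 0.0001
```

```bash
cat >>h.py <<'E'
p=np.array([.5513,.0602,np.radians(-16.14)])
def st():
    o=monitor.get_obs();c,s=np.cos(p[2]),np.sin(p[2]);R=np.array([[c,s],[-s,c]])
    d=R@(np.array(o['tool_pos'][:2])-p[:2]);f=R@np.array(o['wrist_force'][:2])
    a=np.array(o['orientation'])
    print("t",o['t'],"tcp in shaker mm",(d*1e3).round(1),"z",round(o['tool_pos'][2]*1e3,1),"F shaker",f.round(1),"yaw err",round(np.degrees(np.arctan2(-a[1,0],-a[0,0])-p[2]),2),"zax",a[:,2].round(3),"w",round(o['grip_width'],4))
def shot(name,cam,box,k):
    x0,y0,x1,y1=box
    cv2.imwrite(f"pics/{name}.png",cv2.resize(viewer.read_camera(cam)[y0:y1,x0:x1,::-1],None,fx=k,fy=k,interpolation=cv2.INTER_CUBIC))
E
python3 - <<'E'
from h import *
st(); shot("sc2","scene",(295,170,455,320),4)
E
```

```text
t 2.35 tcp in shaker mm [-85.9   2.4] z 231.0 F shaker [0.4 0.6] yaw err 0.17 zax [-0.001  0.    -1.   ] w 0.0001
```

View pics/sc2.png

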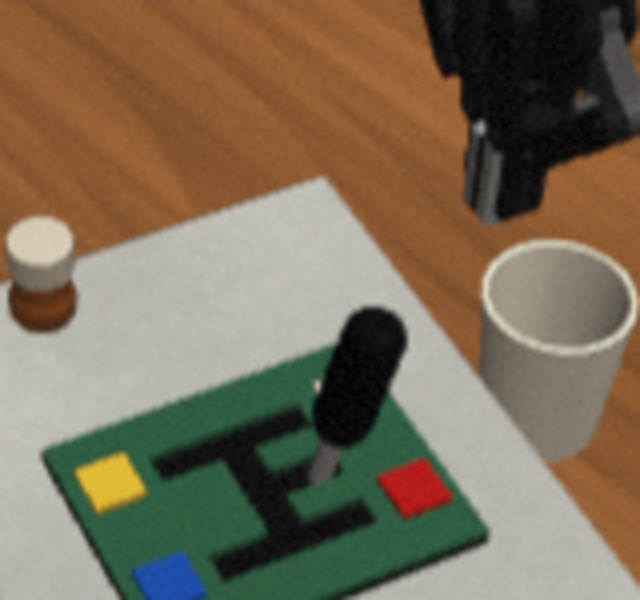

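Request:
{"api": "carry_out", "payload": {"rows": [[[0,-0.2,2],[0,0,0]],[[0,-0.2,4],[0,0,0]],[[0,-0.2,6],[0,0,0]],[[0,-0.2,6.3],[0,0,0]],[[-1,-0.2,6.3],[0,0,0]],[[-1.6,-0.2,6.3],[0,0,0]],[[-2.2,-0.2,6.3],[0,0,0]],[[-2.7,-0.2,6.3],[0,0,0]],[[-3.2,-0.2,6.3],[0,0,0]],[[-3.7,-0.2,6.3],[0,0,0]],[[-4.2,-0.2,6.3],[0,0,0]],[[-4.7,-0.2,6.3],[0,0,0]],[[-5.2,-0.2,6.3],[0,0,0]],[[-5.6,-0.2,6.3],[0,0,0]],[[-6,-0.2,6.3],[0,0,0]],[[-6.2,-0.2,6.3],[0,0,0]],[[-6.4,-0.2,6.3],[0,0,0]],[[-6.4,-0.2,6.3],[0,0,0]]]}}

```text
t: 4.65
tool_pos: [0.5312, 0.065, 0.1682]
orientation: [[-0.961, 0.278, 0.0], [0.278, 0.961, -0.0], [-0.0, -0.0, -1.0]]
wrist_force: [-1.5, -0.0, 0.9]
grip_width: -0.0003
```

```bash
python3 - <<'E'
from h import *
st(); shot("si3","side",(290,150,390,225),8)
E
```

```text
t 4.65 tcp in shaker mm [-20.6  -0.9] z 168.2 F shaker [-1.4 -0.4] yaw err 0.0 zax [ 0. -0. -1.] w -0.0003
```

View pics/si3.png

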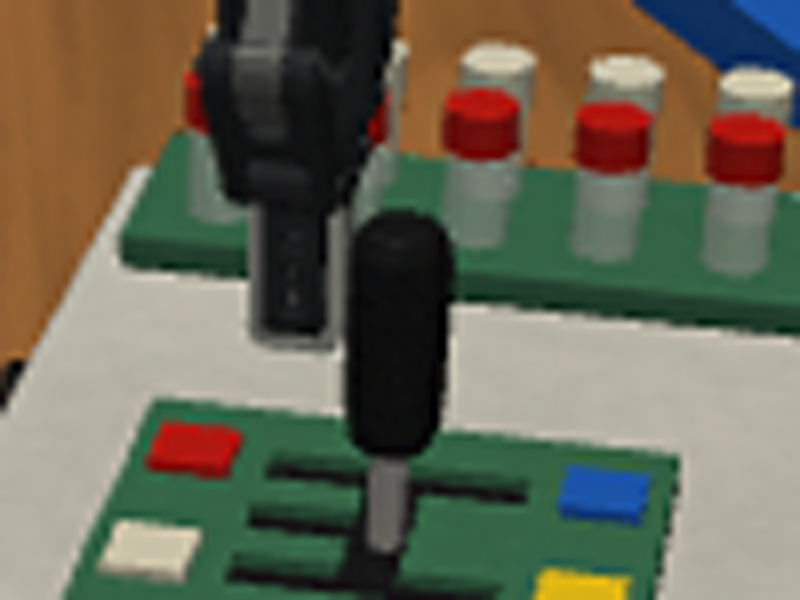

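Request:
{"api": "carry_out", "payload": {"rows": [[[1,0,0],[0,0,0]],[[2,0,-0.5],[0,0,0]],[[2,-2,-0.5],[0,0,0]],[[2,-4.2,-0.5],[0,0,0]],[[2,-4.2,-0.5],[0,0,0]],[[0,-4.2,-0.5],[0,0,0]],[[-2.2,-4.2,-0.5],[0,0,0]],[[-2.2,-4.2,-0.5],[0,0,0]],[[-2.2,-3.6,-0.5],[0,0,0]],[[-2.2,-3.1,-0.5],[0,0,0]],[[-2.2,-2.6,-0.5],[0,0,0]],[[-2.2,-2.1,-0.5],[0,0,0]],[[-2.2,-1.6,-0.5],[0,0,0]],[[-2.2,-1.1,-0.5],[0,0,0]],[[-2.2,-0.7,-0.5],[0,0,0]],[[-2.2,-0.3,-0.5],[0,0,0]],[[-2.2,0,-0.5],[0,0,0]],[[-2.2,0,-0.5],[0,0,0]]]}}

```text
t: 6.95
tool_pos: [0.5522, 0.0593, 0.173]
orientation: [[-0.961, 0.277, -0.0], [0.277, 0.961, -0.0], [0.0, -0.0, -1.0]]
wrist_force: [-0.1, -1.2, 0.2]
grip_width: -0.0
```

```bash
python3 - <<'E'
from h import *
st(); shot("sc4","scene",(295,200,455,350),4)
E
```

```text
t 6.95 tcp in shaker mm [ 1.1 -0.6] z 173.0 F shaker [ 0.2 -1.2] yaw err 0.03 zax [-0. -0. -1.] w -0.0
```

View pics/sc4.png

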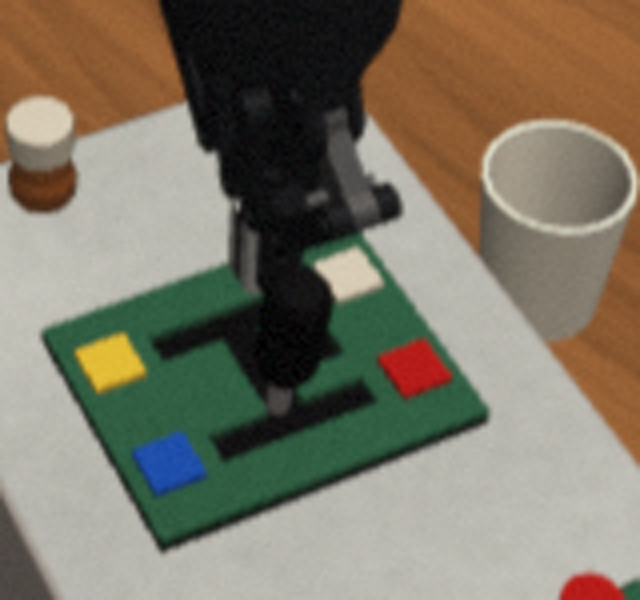

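Stem at about (280,408) in the crop. I'll convert that to gate coordinates.

```bash
python3 - <<'E'
from h import *
for y in (.015,.018,.021,.025): print(y,(proj("scene",[S(.001,y,.12,p)])[0]-[295,200])*4)
E
```

```text
0.015 [276.34219535 398.65092424]
0.018 [280.21856159 404.60494456]
0.021 [284.11351325 410.5875117 ]
0.025 [289.33592453 418.60903004]
```

Request:
{"api": "carry_out", "payload": {"rows": [[[0,0.3,0],[0,0,0]],[[0,0.6,0],[0,0,0]],[[0,0.8,0],[0,0,0]],[[0,1.0,0],[0,0,0]],[[0,1.0,0],[0,0,0]]]}}

```text
t: 7.62
tool_pos: [0.5552, 0.0689, 0.1733]
orientation: [[-0.961, 0.278, 0.0], [0.278, 0.961, 0.0], [-0.0, 0.0, -1.0]]
wrist_force: [-0.3, -1.6, -0.2]
grip_width: 0.0004
```

```bash
python3 - <<'E'
from h import *
st(); shot("sc5","scene",(315,240,415,315),8)
for y in (.021,.023,.025,.027): print(y,(proj("scene",[S(.001,y,.12,p)])[0]-[315,240])*8)
E
```

```text
t 7.625 tcp in shaker mm [1.4 9.5] z 173.3 F shaker [ 0.2 -1.6] yaw err 0.02 zax [ 0.  0. -1.] w 0.0004
0.021 [408.22702649 501.1750234 ]
0.023 [413.44107805 509.18370137]
0.025 [418.67184906 517.21806008]
0.027 [423.91942006 525.27822325]
```

View pics/sc5.png

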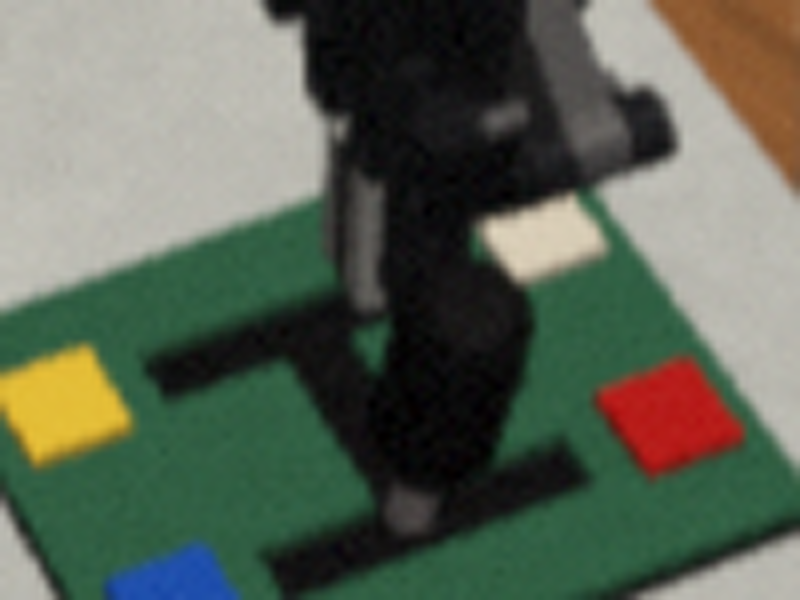

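Request:
{"api": "carry_out", "payload": {"rows": [[[0,-0.7,0],[0,0,0]],[[0,-1.5,0],[0,0,0]],[[2,-1.5,0],[0,0,0]],[[4.2,-1.5,0],[0,0,0]],[[4.2,-1.5,0.5],[0,0,0]],[[4.2,0.6,0.5],[0,0,0]],[[4.2,2.8,0.5],[0,0,0]],[[4.2,2.8,0.5],[0,0,0]],[[3.2,2.8,0.5],[0,0,0]],[[2.6,2.8,0.5],[0,0,0]],[[2.1,2.8,0.5],[0,0,0]],[[1.6,2.8,0.5],[0,0,0]],[[1.1,2.8,0.5],[0,0,0]],[[0.6,2.8,0.5],[0,0,0]],[[0.1,2.8,0.5],[0,0,0]],[[-0.3,2.8,0.5],[0,0,0]],[[-0.7,2.8,0.5],[0,0,0]],[[-1.0,2.8,0.5],[0,0,0]],[[-1.2,2.8,0.5],[0,0,0]],[[-1.2,2.8,0.5],[0,0,0]]]}}

```text
t: 10.18
tool_pos: [0.5745, 0.0917, 0.1681]
orientation: [[-0.96, 0.278, 0.0], [0.278, 0.96, -0.001], [-0.0, -0.0, -1.0]]
wrist_force: [-2.6, 2.0, -0.4]
grip_width: -0.0001
```

```bash
python3 - <<'E'
from h import *
st(); shot("sc6","scene",(315,240,415,315),8)
for x in (.02,.022,.024,.026): print(x,(proj("scene",[S(x,.025,.12,p)])[0]-[315,240])*8)
E
```

```text
t 10.175 tcp in shaker mm [13.5 36.7] z 168.1 F shaker [-3.   1.2] yaw err -0.02 zax [ 0.    -0.001 -1.   ] w -0.0001
0.02 [325.30844692 553.87416352]
0.022 [315.40609213 557.76200108]
0.024 [305.48940413 561.65546611]
0.026 [295.55835178 565.55457083]
```

View pics/sc6.png

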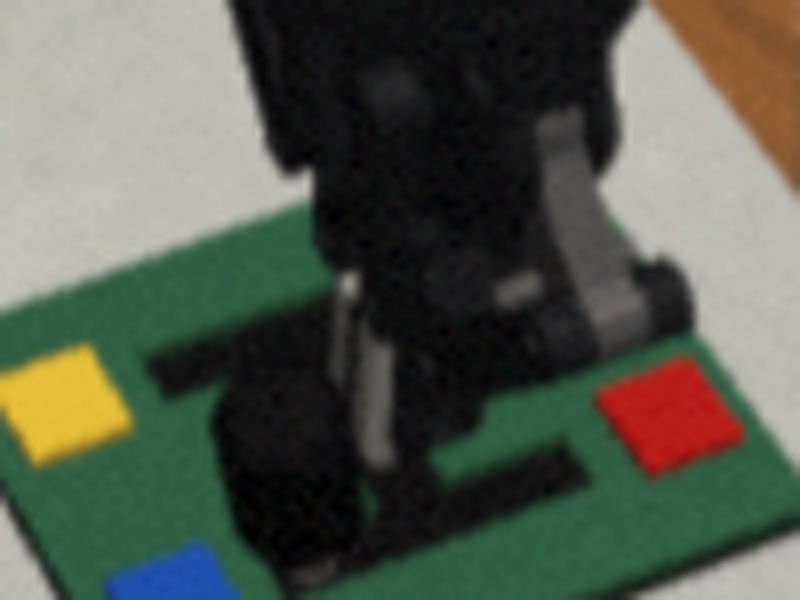

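The stem is in the blue slot, around x = 22 mm. I'll push gently until the end stop shows in the force reading.

Request:
{"api": "carry_out", "payload": {"rows": [[[-0.2,0,0],[0,0,0]],[[-0.4,0,0],[0,0,0]],[[-0.5,0,0],[0,0,0]],[[-0.5,0,0],[0,0,0]]]}}

```text
t: 10.72
tool_pos: [0.5797, 0.0902, 0.1685]
orientation: [[-0.96, 0.278, 0.001], [0.278, 0.96, -0.001], [-0.001, -0.0, -1.0]]
wrist_force: [-3.2, 1.4, -0.8]
grip_width: 0.0002
```

```bash
python3 - <<'E'
from h import *
st()
E
```

```text
t 10.725 tcp in shaker mm [19.  36.7] z 168.5 F shaker [-3.5  0.4] yaw err -0.02 zax [ 0.001 -0.001 -1.   ] w 0.0002
```

Request:
{"api": "carry_out", "payload": {"rows": [[[-0.1,0,0],[0,0,0]],[[-0.2,0,0],[0,0,0]],[[-0.2,0,0],[0,0,0]]]}}

```text
t: 11.1
tool_pos: [0.5814, 0.0899, 0.1684]
orientation: [[-0.961, 0.278, 0.001], [0.278, 0.961, -0.0], [-0.001, -0.0, -1.0]]
wrist_force: [-2.8, 0.8, -1.4]
grip_width: -0.0001
```

```bash
python3 - <<'E'
from h import *
st(); shot("si7","side",(290,150,390,225),8)
E
```

```text
t 11.1 tcp in shaker mm [20.7 36.9] z 168.4 F shaker [-2.9 -0. ] yaw err -0.01 zax [ 0.001 -0.    -1.   ] w -0.0001
```

View pics/si7.png

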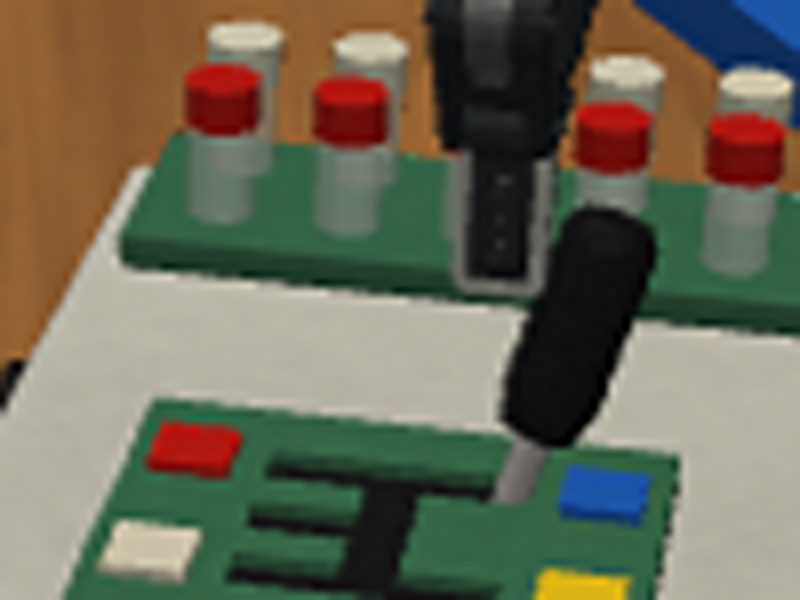

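The stem now covers the blue slot's right end (about x = 528 px). One more small push should confirm the stop.

Request:
{"api": "carry_out", "payload": {"rows": [[[-0.1,0,0],[0,0,0]],[[-0.2,0,0],[0,0,0]],[[-0.2,0,0],[0,0,0]]]}}

```text
t: 11.52
tool_pos: [0.5829, 0.0896, 0.1682]
orientation: [[-0.961, 0.278, -0.001], [0.278, 0.961, -0.0], [0.001, -0.0, -1.0]]
wrist_force: [-2.6, 0.3, -0.0]
grip_width: -0.0001
```

```bash
python3 - <<'E'
from h import *
st()
E
```

```text
t 11.525 tcp in shaker mm [22.1 37. ] z 168.2 F shaker [-2.6 -0.4] yaw err 0.0 zax [-0.001 -0.    -1.   ] w -0.0001
```

Request:
{"api": "carry_out", "payload": {"rows": [[[-0.1,0,0],[0,0,0]],[[-0.2,0,0],[0,0,0]],[[-0.2,0,0],[0,0,0]]]}}

```text
t: 11.9
tool_pos: [0.5835, 0.0895, 0.1679]
orientation: [[-0.961, 0.278, -0.004], [0.278, 0.961, 0.0], [0.004, -0.001, -1.0]]
wrist_force: [-5.9, 0.9, 0.7]
grip_width: 0.0
```

```bash
python3 - <<'E'
from h import *
st()
E
```

```text
t 11.9 tcp in shaker mm [22.8 37.1] z 167.9 F shaker [-5.9 -0.8] yaw err 0.02 zax [-0.004  0.    -1.   ] w 0.0
```

The force doubled and the tool moved only 0.7 mm of the 2 mm commanded, so the stop is reached. Backing off now.

Request:
{"api": "carry_out", "payload": {"rows": [[[0.5,0,0],[0,0,0]],[[2,0,0],[0,0,0]],[[4,0,0],[0,0,0]],[[6,0,-2],[0,0,0]],[[8,0,-5],[0,0,0]],[[10,0,-8],[0,0,0]],[[10,0,-8],[0,0,0]],[[10,0,-8],[0,0,0]],[[10,0,-8],[0,0,0]]]}}

```text
t: 13.02
tool_pos: [0.4887, 0.1163, 0.2472]
orientation: [[-0.96, 0.279, -0.001], [0.279, 0.96, -0.001], [0.001, -0.001, -1.0]]
wrist_force: [0.2, -0.8, -0.2]
grip_width: 0.0005
```

```bash
python3 - <<'E'
from h import *
st(); shot("sc8","scene",(255,200,455,350),4)
for x in (.022,.024,.026): print(x,(proj("scene",[S(x,.025,.12,p)])[0]-[255,200])*4)
t=np.arctan(.26)
for a in (.033,.036,.039): print(a,(proj("scene",[S(a,.0375,.02+np.sqrt(.15**2-a*a-.0375**2),p)])[0]-[255,200])*4)
E
```

```text
t 13.025 tcp in shaker mm [-75.7  36.5] z 247.2 F shaker [ 0.4 -0.7] yaw err -0.04 zax [-0.001 -0.001 -1.   ] w 0.0005
0.022 [397.70304607 438.88100054]
0.024 [392.74470207 440.82773305]
0.026 [387.77917589 442.77728542]
0.033 [389.32138541 404.05683855]
0.036 [381.42099324 408.41025088]
0.039 [373.50918551 412.88949973]
```

View pics/sc8.png

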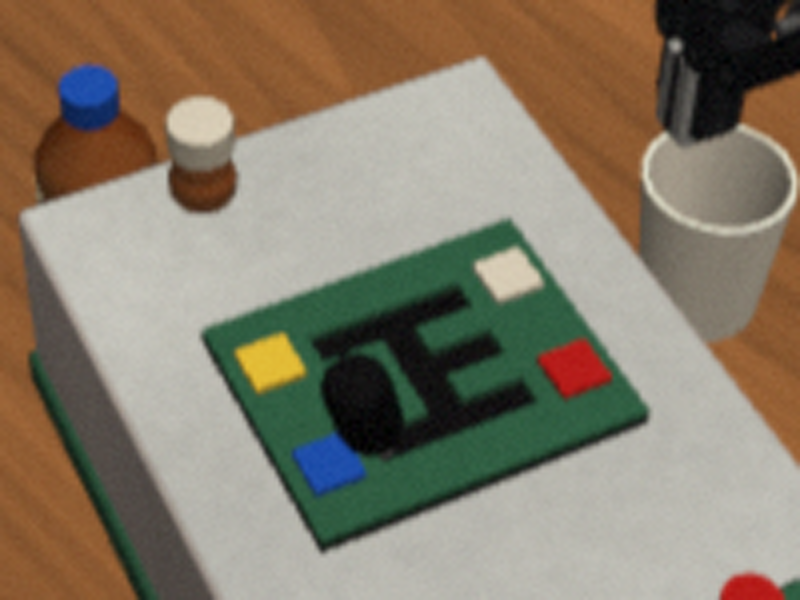

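The lever rests at the end of the blue slot. Mid-grip is about (363,405), beyond the prediction for 39 mm at (374,413). The jar, bottle and beaker are standing, and the gripper is clear at z = 247 mm.

```bash
python3 -c "
from bench import env
print(env.finish_job())"
```

```text
the job is handed in; nothing more can be done
None
```

I pushed the lever out of park, along the cross channel and home into the blue slot (far left), then handed the job in. No verdict came back. I used the shut fingertips throughout, and the arm's clock read 13 s at my last check.

- **Home position:** on the last push the force rose from 2.6 to 5.9 N, and the tool moved only 0.7 mm of the 2 mm commanded. That fits the lever being at the slot's end. The final picture shows the grip beside the blue tile, at or slightly beyond the position predicted for a lever fully home.
- **Bystanders:** the jar, bottle and beaker stood upright and looked undisturbed. I judged this by eye and did not measure their positions. The gripper is clear of everything at z = 247 mm.
- **Disagreement:** the fingers had to go about 7 mm farther than my estimate of 15–16 mm before reaching the stop. I put this down to my guess at the finger size and to calibration error. At the end the stem was mostly hidden by the grip, so I checked home by force and grip position, not by measuring the stem directly.

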